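# Angle a profile length past the sensor post into its bay

### The job

Push the loose length of aluminium profile along the table into the shallow three-sided bay: work its left end in behind the upright sensor post first, then swing the other end in, until the profile lies fully home, flat against the bay's back rail along its whole length. Only push it, never lift or tip it off the table, and leave the other loose parts where they stand.

Things in the scene. Friction and masses are not known exactly. Their poses are not given: they have to be found in the camera images.
- bar: Loose slotted aluminium bar, 240 mm long, 30 wide, 30 high, 0.17 to 0.34 kg, on the table in front of the bay (robot side). Slides with ordinary friction. Origin: centre of its underside. Own y along its length to its left end (seen from the robot), own x across it towards the bay, z up.
- bar_left (a point): Centre of the profile's left end face (own y = +120 mm, 15 mm above its underside).
- bar_right (a point): Centre of the profile's right end face (own y = -120 mm, 15 mm above its underside).
- bay: Fixed bay: back rail and two end stops of aluminium bar, 25 mm high, 20 thick, open to the robot; floor is the bare table. Origin: on the table, middle of the back rail's inner (robot-side) face. x away from the robot into the rail, y along the rail to the left, z up. Inside: x -45 to 0 mm, y -132 to +132; end stops fill |y| 132 to 152, x -45 to 0.
- post: Fixed upright round steel post, 18 mm diameter, 60 tall, black top, near the left end of the bay's mouth: centre 64 to 70 mm in front of the rail's inner face, 44 to 68 mm right of the left stop. It blocks a straight push; the bar passes between post and rail slanted about 0.28 rad, left end farther from the robot. Origin: centre on the table; axes as the bay's.
- block: Bystander, loose: aluminium block with a round bore, 60 x 50 x 36 mm high, to the front left of the bay. Origin: centre of its underside.
- regulator: Bystander, loose: small air regulator with a round blue cap, about 40 x 56 mm, 77 mm tall, to the left of the bay. Origin: centre of its underside.
- actuator: Bystander, loose: compact square air cylinder, 40 x 40 mm, 59 mm tall with its rod, to the right of the bay. Origin: centre of its underside.
Mind the look-alikes: they are no part of the job. There is more than one size of the post; the job needs the smallest.

How it is judged:
On the way:
1. the profile's left end is behind the post (between post and back rail) while its right end is still outside the bay's mouth (y of bar_left in the frame of post above 0.008 m and x of bar_left in the frame of post above 0.01 m and x of bar_right in the frame of bay below -0.045 m), for 0.1 s.
At the end, for the whole second after the job is handed in: The profile lies flat on the table at rest inside the bay, between the end stops, with both ends within 6 mm of touching the back rail (x of bar_left in the frame of bay between -0.021 and -0.01 m and x of bar_right in the frame of bay between -0.021 and -0.01 m and y of bar_left in the frame of bay below 0.135 m and y of bar_right in the frame of bay above -0.135 m and height (world z) of bar between -0.004 and 0.004 m and angle between bar's own z axis and vertical below 0.05 rad and linear speed of bar below 0.01 m/s and angular speed of bar below 0.05 rad/s).
It fails at once if the profile is lifted more than 8 mm or tipped more than 0.15 rad (height (world z) of bar above 0.008 m or angle between bar's own z axis and vertical above 0.15 rad).
It fails at once if a bystander (block, regulator, air cylinder) is moved more than 20 mm or tipped over (distance of any of block, regulator, actuator from where it was at the start of the episode above 0.02 m or angle between any of block, regulator, actuator's own z axis and vertical above 0.4 rad).
It also fails if it takes over 67 s, if anything falls off the work surface, if the arm or the gripper's body presses on something with over 40 N, if the wrist force passes 120 N, or if a joint passes its speed limit or range.

### The arm

A 6-joint arm with a two-finger parallel gripper is mounted at the origin on the work surface. World frame = base frame: x ahead of the robot, y to its left, z up, the work surface at z = 0. Lengths are in m, angles in rad, forces in N, time in s.
With the tool pointing down it reaches from about 0.15 to 0.775 m from the base axis. Payload 6.1 kg.
Tool frame: the origin (TCP) lies midway between the tips of the shut fingers; the grasp point (between the pads) lies 19 mm behind it; y points along the fingers, z is the direction in which the jaws open and shut, and the axes are right-handed (so a half turn about y gives the same grasp; the last joint's range is limited). The gripper opens to 85 mm and grips with 20 to 120 N. Pads are 22 mm wide; open, the fingers measure 114 mm over their backs; the gripper's body (76 mm by 85 mm) begins 54 mm behind the grasp point. The pads swing forward as they close: fully open they stand 13 mm farther back than shut.
Start: joints at [-1.27, 0.126, -0.04, 1.405, 0, 1.571], TCP at [0.156, -0.501, 0.231] pointing down, gripper open.
Joint ranges: [-2.72, 2.72], [-0.95, 1.95], [-1.27, 1.35], [-1.78, 2.02], [-1.46, 1.47], [-3.14, 3.14]. Speed limits (rad/s): [2.39, 2.39, 3.01, 3.14, 3.14, 3.14].

### API

Orientations are given as a unit quaternion [w, x, y, z].
In Python, from cell import read_state, capture, calibration, sign_off gives the robot as it stands. The module is installed in compiled form; this text tells all that it offers.
- The arm moves only by the tool play_rows, never from a script. Its argument "moves" is a list of rows, each a list of 7 numbers: the shift along the tool's x, y, z in mm, then the turn, a rotation vector about the tool's x, y, z in rad, then the finger opening in mm, from 0 to 85.4. In form: [[x, y, z, wx, wy, wz, fingers], ...]. A call has 1 to 12 rows; each row shifts and turns the pose as measured when the row begins, along the tool's axes as they then stand; what a row does not reach is not made up. A row lasts 1/8 s, in which the tool goes at most 62.5 mm and 10.7 degrees, less where a joint would pass 70% of its speed; a pose out of reach is approached as far as the arm can. A call with a gripper value outside its range is refused whole. The fingers move at their own pace and stop on an object; "newtons" is the grip in N (left out, the last holds). Time passes only in rows, so rows that do not move let the fingers close. It gives the time, the measured TCP pose, the force and the opening at its end, in the units of the state.
- read_state(): the state, without advancing time (a new reading comes with each control period).
- capture(name): name is "side" or "top" or "wrist"; returns the picture (480x640x3 uint8, red, green, blue); there is no depth.
- calibration(name): a dict with "K" (3x3 intrinsics, pixels), "world_to_cam" (4x4, takes a point from world to camera coordinates). Camera axes: x right, y down, z forward; pixel columns grow to the right and rows downward; lengths in m; the calibration is good to about 2 mm. The wrist camera is an equidistant fisheye: a pixel r from the principal point sees the ray r / f radians off the axis. A picture is of the moment at which its call begins: read the wrist's pose just before it. calibration takes no time and is no camera call; for the wrist camera it gives the pose at the moment of the call.
- sign_off(): hands the job in, once; it reports no verdict.
The state is a dict: "t": time; "joints": joint angles; "qd": joint speeds; "effort": joint torques, N m; "eef_pos": TCP position; "tool_rot": TCP orientation; "contact_force": force on the tool from outside, world axes, zero at the start; "ft_torque": the same for the moment, N m; "grip_width": finger opening in m.
Only numpy, scipy, OpenCV 4.12 (cv2) and the standard library are available. Lean on these libraries where they do the work, as an engineer would, in place of code of your own. Each camera call takes 0.05 s, during which the arm holds its last target. There are 200 camera calls.

## Working session

There is one attempt and no reset: what is moved stays moved. The work goes in short steps, Python scripts to look and compute and a tool call to move; the robot and the scene stay as the last step left them, time stands still between calls to the robot, and variables do not carry over. Pictures are saved under pics/ and viewed, about 8 in all and at most 12, crops included, and the job is handed in when it is done.

Besides the shell and the picture viewer there is one more tool, called after "Request:" as name(argument=value, ...), one argument or row to a line, values as JSON. play_rows: Moves the arm, as the interface text tells. Its arguments: {"type":"object","properties":{"moves":{"type":"array"},"newtons":{"type":"number"}},"required":["moves"]}

```bash
mkdir -p pics; cat > h.py <<'E'
import numpy as np, cv2
from cell import read_state, capture, calibration, sign_off
def save(im,n): cv2.imwrite(f'pics/{n}.png',im[:,:,::-1])
def ray(cam,uv,z):
    c=calibration(cam);K=c['K'];T=np.array(c['world_to_cam']);R=T[:3,:3];o=-R.T@T[:3,3]
    d=R.T@np.linalg.inv(K)@np.array([uv[0],uv[1],1.]);s=(z-o[2])/d[2];return (o+s*d)
def proj(cam,p):
    c=calibration(cam);T=np.array(c['world_to_cam']);q=np.array(c['K'])@(T[:3,:3]@np.array(p)+T[:3,3]);return q[:2]/q[2]
E
python3 - <<'E'
from h import *
s=read_state();print(s)
for n in('top','side'):
    save(capture(n),n+'0');c=calibration(n);print(n,c['K'],c['world_to_cam'])
E
```

```text
{'t': 0.0, 'joints': array([-1.27004719e+00,  1.26378175e-01, -4.06345494e-02,  1.40543592e+00,
       -2.20539611e-05,  1.57079345e+00]), 'qd': array([ 0.00053037, -0.00105001,  0.0006323 ,  0.00113379,  0.0004934 ,
       -0.00070604]), 'effort': array([ 3.90796242e-05, -4.35912681e+01,  3.52924776e+01,  1.73813920e-02,
        4.68775602e-05, -3.91627253e-06]), 'eef_pos': array([ 0.15538843, -0.50102087,  0.23051731]), 'tool_rot': array([ 0.10583634, -0.10602679,  0.69970314, -0.69855029]), 'contact_force': array([-0.16624045,  0.39597786, -0.03400723]), 'ft_torque': array([ 0.05835914,  0.03713918, -0.01470821]), 'grip_width': 0.08528672751119304}
top [[585.32707656   0.         321.43507026]
 [  0.         585.32707656 241.17464883]
 [  0.           0.           1.        ]] [[-0.00715302 -0.99995642  0.00599877  0.04268314]
 [-0.99921925  0.0069144  -0.03889823  0.61588183]
 [ 0.03885506 -0.00627232 -0.99922517  1.15678862]
 [ 0.          0.          0.          1.        ]]
side [[622.88452716   0.         322.60098936]
 [  0.         622.88452716 229.74892646]
 [  0.           0.           1.        ]] [[-0.81759316 -0.57579465  0.00139204  0.53575625]
 [-0.42349617  0.59969715 -0.67898035  0.27310302]
 [ 0.39011845 -0.55571922 -0.73415512  0.83290274]
 [ 0.          0.          0.          1.        ]]
```

View pics/top0.png

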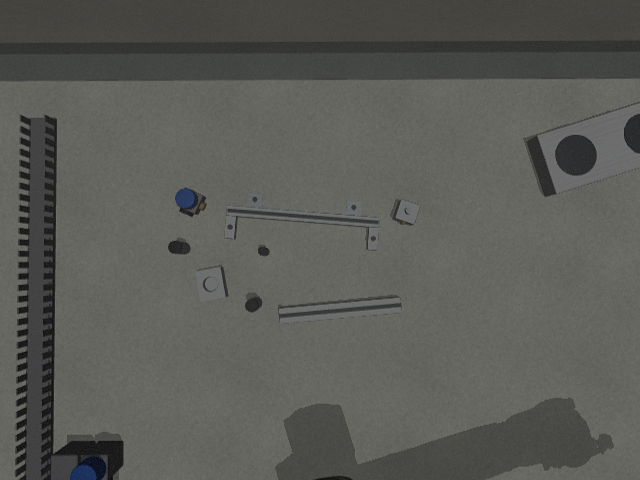

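View pics/side0.png

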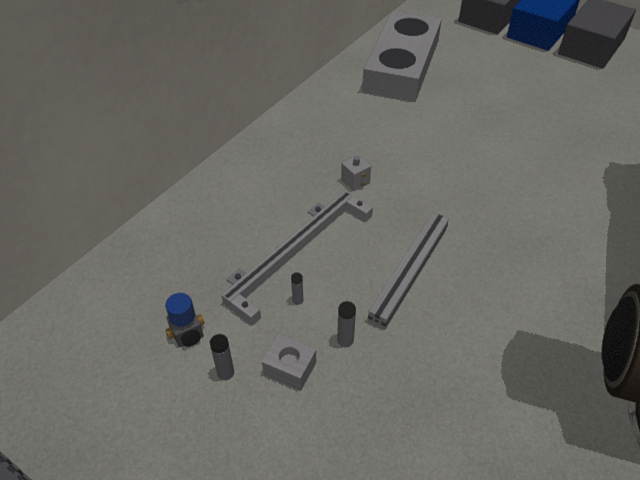

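The top view shows the bar at about (340,309), with its left end at (279,313). The bay rail runs (227,211)–(379,222) with stops at (230,228) and (372,238). There are three post candidates: (263,251), (179,247) and (253,303). The one at (263,251) fits because it is the smallest in both views and the only one in front of the bay's mouth near the left stop. I'll confirm it in an enlarged crop.

```bash
python3 - <<'E'
from h import *
im=cv2.imread('pics/top0.png')[185:330,165:425]
cv2.imwrite('pics/crop0.png',cv2.resize(cv2.convertScaleAbs(im,alpha=1.5),None,fx=3,fy=3,interpolation=cv2.INTER_CUBIC))
E
```

```text
(no output)
```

View pics/crop0.png

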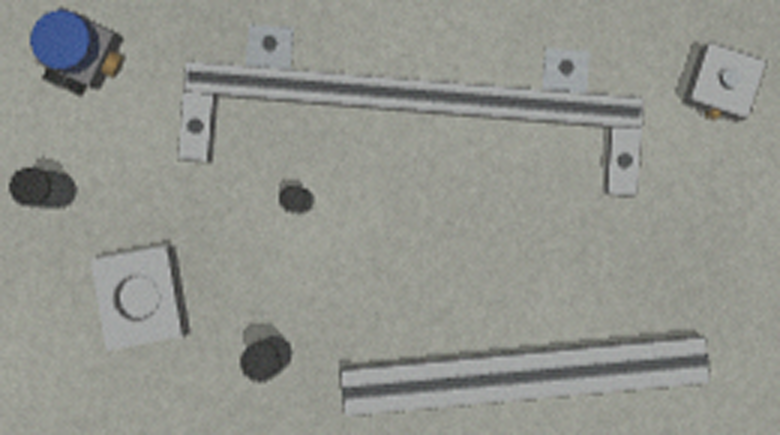

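```bash
cat >> h.py <<'E'
def rects(im):
    g=cv2.cvtColor(im,cv2.COLOR_RGB2GRAY)
    m=((g>128)*255).astype(np.uint8)
    m=cv2.morphologyEx(m,cv2.MORPH_CLOSE,np.ones((5,5)))
    out=[]
    for c in cv2.findContours(m,0,2)[0]:
        if cv2.contourArea(c)>60: out.append((cv2.minAreaRect(c),cv2.contourArea(c)))
    return out
E
python3 - <<'E'
from h import *
im=cv2.imread('pics/top0.png')[:,:,::-1].copy()
g=cv2.cvtColor(im,cv2.COLOR_RGB2GRAY); print(g[300:325,340],g[270:275,240:250])
for r,a in rects(im):
    if 150<r[0][0]<430: print(np.round(r[0]),np.round(r[1],1),round(r[2],1),a,np.round(cv2.boxPoints(r),1).tolist())
f=lambda u,v:(u/3+165,v/3+185)
for n,p,z in [('railinL',f(215,95),.025),('railinR',f(610,125),.025),('stopL in front',f(210,161),.025),('stopR in front',f(608,193),.025),('stopR out front',f(638,194),.025),('stopL out front',f(179,160),.025),('railbackL',f(186,64),.025),('railbackR',f(642,96),.025),
 ('posttop',f(297,199),.06),('bigpost',f(266,358),.08),('bar LF',f(344,413),.03),('bar LB',f(341,367),.03),('bar RF',f(708,384),.03),('bar RB',f(704,338),.03),('blockRF',f(182,333),.036)]:
    print(n,np.round(ray('top',p,z)[:2],4))
print('side post top',ray('side',(297,278),.06), 'side bigpost',ray('side',(346.5,308),.08))
E
```

```text
[ 74  70  70 109 112 109 110 109  88  56  57  56  75 112 109 110 111 102
  84 101 103 101 104  99 102] [[105  99 102 103 104 101 100 101 102 100]
 [102 102 100 104 101 102 100 102 103 101]
 [ 99 101 100 104 106  99 102 102 102  99]
 [102 101 102 104 105 101 100  98 100  98]
 [100 102 104 103  99 100  98  98  98 100]]
railinL [0.6653 0.2056]
railinR [ 0.6437 -0.0545]
stopL in front [0.6218 0.2089]
stopR in front [ 0.5989 -0.0527]
stopR out front [ 0.5981 -0.0725]
stopL out front [0.6226 0.2293]
railbackL [0.6859 0.2246]
railbackR [ 0.6627 -0.0758]
posttop [0.5956 0.1486]
bigpost [0.4961 0.1664]
bar LF [0.4567 0.1212]
bar LB [0.4865 0.123 ]
bar RF [ 0.4737 -0.1163]
bar RB [ 0.5036 -0.1141]
blockRF [0.5097 0.2257]
side post top [0.59451297 0.1532235  0.06      ] side bigpost [0.4958092  0.16839866 0.08      ]
```

The crop confirms it: the smallest post, in the bay's mouth at crop (297,199), is full-frame (264,251), and the hand-picked edges agree with the given sizes. The bay origin is about (0.6545, 0.0757) with yaw −0.079. The post in the bay frame is about (−65, 70) mm. The bar centre is about (0.480, 0.003) with yaw +0.072.

Plan:
1. Push forward with the open fingers while turning the bar clockwise.
2. Slide it lengthwise by its right end, behind the post.
3. Push it square against the rail.

```bash
cat >> h.py <<'E'
from scipy.spatial.transform import Rotation as Rt
O=np.array([.6545,.0757]);BX=np.array([.9969,-.0789]);BY=np.array([.0789,.9969])
def w2b(p): d=np.array(p[:2])-O;return np.array([d@BX,d@BY])*1000
def b2w(p): return O+(p[0]*BX+p[1]*BY)/1000
def goal(p,z,yaw):
    """total tool-frame shift (mm) and turn to put TCP at p,z, tool down, jaw axis at world yaw (mod pi)"""
    s=read_state();q=s['tool_rot'];R=Rt.from_quat([q[1],q[2],q[3],q[0]]).as_matrix()
    best=None
    for k in(0,np.pi):
        zz=np.array([np.cos(yaw+k),np.sin(yaw+k),0]);y=np.array([0,0,-1.]);G=np.c_[np.cross(y,zz),y,zz]
        rv=Rt.from_matrix(R.T@G).as_rotvec()
        if best is None or np.linalg.norm(rv)<np.linalg.norm(best): best=rv
    d=np.array([*p,z])-s['eef_pos'];zy=np.arctan2(R[1,2],R[0,2])
    print('t',round(s['t'],2),'pos',np.round(s['eef_pos'],4),'bay',np.round(w2b(s['eef_pos']),1),'jawyaw',round(zy,3),'j6',round(s['joints'][5],2),'F',np.round(s['contact_force'],1))
    print(' tool axes x',np.round(R[:,0],3),'z',np.round(R[:,2],3))
    print(' shift mm',np.round(R.T@d*1000,1),'world',np.round(d*1000,1),'rot',np.round(best,3))
E
python3 - <<'E'
from h import *
goal((.442,.016),.10,np.pi/2+.072)
E
```

```text
t 0.1 pos [ 0.1554 -0.5011  0.2306] bay [-452.  -614.4] jawyaw -1.27 j6 1.57 F [-0.4 -0.2  0.7]
 tool axes x [-0.955 -0.296 -0.   ] z [ 0.296 -0.955 -0.001]
 shift mm [-426.9  131.2 -408.8] world [ 286.6  517.1 -130.6] rot [0.001 0.229 0.   ]
```

Request:
play_rows(
  moves=[
    [0,0,0,0,0.115,0,85],
    [0,0,0,0,0.115,0,85],
    [-32,8,-49,0,0,0,85],
    [-32,8,-49,0,0,0,85],
    [-32,8,-49,0,0,0,85],
    [-32,8,-49,0,0,0,85],
    [-32,8,-49,0,0,0,85],
    [-32,8,-49,0,0,0,85],
    [-32,8,-49,0,0,0,85],
    [-32,8,-49,0,0,0,85],
    [-32,8,-49,0,0,0,85],
    [0,0,0,0,0,0,85],
  ],
)

```text
t: 1.6
eef_pos: [0.4215, -0.0285, 0.1535]
tool_rot: [0.021, -0.022, 0.709, -0.705]
contact_force: [-1.4, -0.3, -0.1]
grip_width: 0.0851
```

```bash
python3 - <<'E'
from h import *
goal((.442,.016),-.004,np.pi/2+.072)
E
```

```text
t 1.6 pos [ 0.4215 -0.0285  0.1535] bay [-224.  -122.2] jawyaw -1.511 j6 3.01 F [-1.4 -0.3 -0.1]
 tool axes x [-0.998 -0.06   0.001] z [ 0.06  -0.998 -0.005]
 shift mm [-23.3 157.7 -42.3] world [  20.5   44.5 -157.5] rot [ 0.005 -0.012  0.001]
```

Joint 6 is near its limit, so I'll take the equivalent half turn before pushing.

Request:
play_rows(
  moves=[
    [0,0,0,0,-0.18,0,85],
    [0,0,0,0,-0.18,0,85],
    [0,0,0,0,-0.18,0,85],
    [0,0,0,0,-0.18,0,85],
    [0,0,0,0,-0.18,0,85],
    [0,0,0,0,-0.18,0,85],
    [0,0,0,0,-0.18,0,85],
    [0,0,0,0,-0.18,0,85],
    [0,0,0,0,-0.18,0,85],
    [0,0,0,0,-0.18,0,85],
    [0,0,0,0,-0.18,0,85],
    [0,0,0,0,-0.18,0,85],
  ],
)

```text
t: 3.1
eef_pos: [0.4142, -0.0373, 0.1517]
tool_rot: [-0.642, 0.643, -0.299, 0.291]
contact_force: [-0.6, -0.4, 0.2]
grip_width: 0.085
```

Request:
play_rows(
  moves=[
    [0,0,0,0,-0.18,0,85],
    [0,0,0,0,-0.18,0,85],
    [0,0,0,0,-0.18,0,85],
    [0,0,0,0,-0.18,0,85],
    [0,0,0,0,-0.18,0,85],
    [0,0,0,0,-0.1,0,85],
    [0,0,0,0,0,0,85],
  ],
)

```text
t: 3.98
eef_pos: [0.4097, -0.0438, 0.151]
tool_rot: [0.705, -0.704, -0.052, 0.063]
contact_force: [0.6, -0.6, 0.6]
grip_width: 0.0853
```

```bash
python3 - <<'E'
from h import *
goal((.440,.016),-.004,np.pi/2+.072)
E
```

```text
t 3.98 pos [ 0.4097 -0.0438  0.151 ] bay [-234.6 -138.4] jawyaw 1.733 j6 -0.27 F [ 0.6 -0.6  0.6]
 tool axes x [ 0.987  0.161 -0.015] z [-0.161  0.987  0.003]
 shift mm [ 41.9 154.5  53.6] world [  30.3   59.8 -155. ] rot [-0.002  0.09  -0.015]
```

Request:
play_rows(
  moves=[
    [14,0,18,0,0.09,-0.015,85],
    [14,0,20,0,0,0,85],
    [10,0,20,0,0,0,85],
    [0,30,0,0,0,0,85],
    [0,30,0,0,0,0,85],
    [0,30,0,0,0,0,85],
    [0,0,0,0,0,0,85],
  ],
)

```text
t: 4.85
eef_pos: [0.4418, 0.0159, 0.0591]
tool_rot: [0.707, -0.707, -0.017, 0.017]
contact_force: [-0.4, -0.6, 0.6]
grip_width: 0.0851
```

```bash
python3 - <<'E'
from h import *
goal((.440,.016),-.004,np.pi/2+.072)
E
```

```text
t 4.85 pos [0.4418 0.0159 0.0591] bay [-207.3  -76.4] jawyaw 1.618 j6 -0.01 F [-0.4 -0.6  0.6]
 tool axes x [0.999 0.047 0.   ] z [-0.047  0.999  0.001]
 shift mm [-1.8 63.1  0.2] world [ -1.8   0.1 -63.1] rot [-0.001 -0.025  0.   ]
```

Request:
play_rows(
  moves=[
    [-2,25,0,0,-0.025,0,85],
    [0,22,0,0,0,0,85],
    [0,10,0,0,0,0,85],
    [0,5,0,0,0,0,85],
    [0,0,0,0,0,0,85],
  ],
)

```text
t: 5.48
eef_pos: [0.4436, 0.0146, 0.0014]
tool_rot: [0.707, -0.706, -0.026, 0.021]
contact_force: [-0.4, -0.4, -0.6]
grip_width: 0.0848
```

```bash
python3 - <<'E'
from h import *
goal((.440,.016),-.004,np.pi/2+.072)
im=capture('side');save(im,'s1')
cv2.imwrite('pics/s1c.png',cv2.resize(im[170:400,200:520,::-1],None,fx=2.4,fy=2.4))
E
```

```text
t 5.47 pos [0.4436 0.0146 0.0014] bay [-205.4  -77.6] jawyaw 1.637 j6 -0.03 F [-0.4 -0.4 -0.6]
 tool axes x [0.998 0.066 0.007] z [-0.066  0.998  0.001]
 shift mm [-3.6  5.4  1.7] world [-3.6  1.4 -5.4] rot [-0.001 -0.006  0.007]
```

View pics/s1c.png

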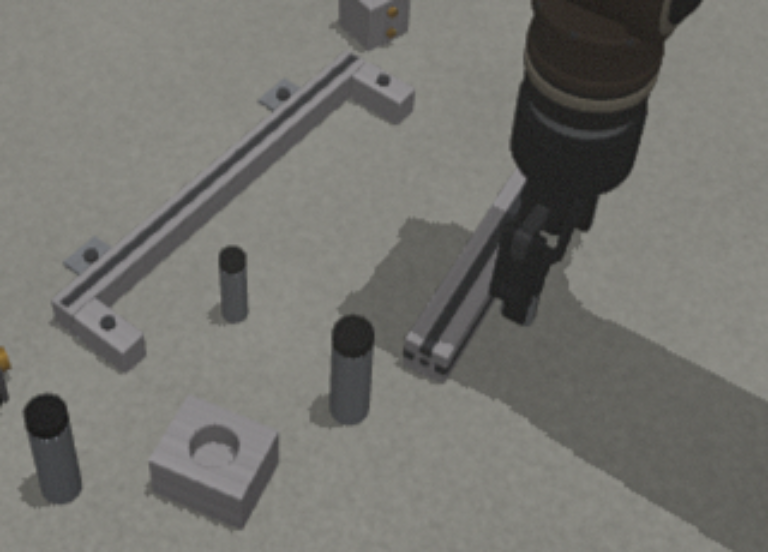

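The fingers stand clear behind the bar's near face (left finger at crop (515,300)). The bar's left end is at (430,355), and the decoy post at (350,370) is clear. Starting the turning push.

Request:
play_rows(
  moves=[
    [4,4,0,0,0,0.007,85],
    [6,0,0,0,0,0,85],
    [6,0,0,0,0.02,0,85],
    [7,0,0,0,0.028,0,85],
    [7,0,0,0,0.028,0,85],
    [7,0,0,0,0.028,0,85],
    [7,0,0,0,0.028,0,85],
    [0,0,0,0,0,0,85],
  ],
)

```text
t: 6.52
eef_pos: [0.4916, 0.0161, -0.0015]
tool_rot: [0.707, -0.706, 0.026, -0.027]
contact_force: [-1.0, 0.4, -0.4]
grip_width: 0.0849
```

```bash
python3 - <<'E'
from h import *
goal((.440,.016),-.004,np.pi/2+.072)
im=capture('top');save(im,'t1')
cv2.imwrite('pics/t1c.png',cv2.resize(cv2.convertScaleAbs(im[185:330,165:425,::-1],alpha=1.5),None,fx=3,fy=3,interpolation=cv2.INTER_CUBIC))
E
```

```text
t 6.53 pos [ 0.4916  0.0161 -0.0015] bay [-157.7  -72.3] jawyaw 1.496 j6 0.11 F [-1.   0.4 -0.4]
 tool axes x [ 0.997 -0.075  0.001] z [0.075 0.997 0.001]
 shift mm [-51.5   2.5  -3.9] world [-51.6  -0.1  -2.5] rot [-0.001 -0.147  0.001]
```

View pics/t1c.png

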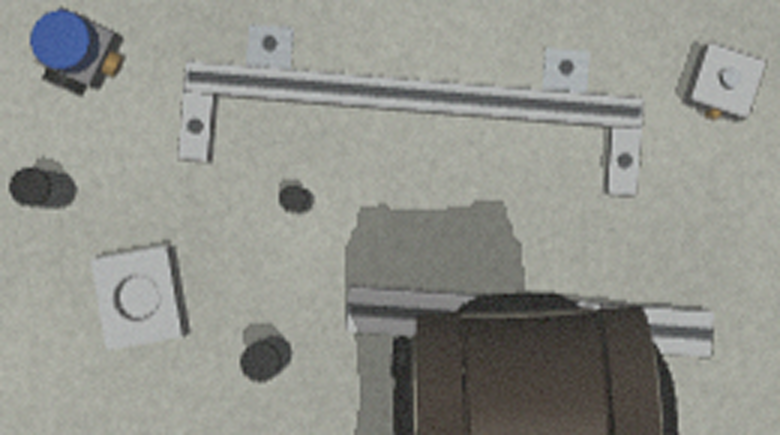

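```bash
cat >> h.py <<'E'
def bar(cs,z=.03):
    """cs crop pixels: left-back,left-front,right-back,right-front -> centre in bay mm, yaw in bay"""
    P=[w2b(ray('top',(u/3+165,v/3+185),z)) for u,v in cs]
    l=(P[0]+P[1])/2;r=(P[2]+P[3])/2;c=(l+r)/2;d=l-r
    print('barC',np.round(c,1),'yaw',round(-np.arctan2(d[0],d[1]),3),'len',round(np.hypot(*d),1),'L',np.round(l,1),'R',np.round(r,1))
E
python3 - <<'E'
from h import *
bar([(347,288),(349,330),(713,312),(712,357)])
E
```

```text
barC [-133.   -87.1] yaw 0.002 len 238.7 L [-133.2   32.2] R [-132.8 -206.5]
```

Request:
play_rows(
  moves=[
    [7,0,0,0,0.028,0,85],
    [7,0,0,0,0.028,0,85],
    [7,0,0,0,0.028,0,85],
    [7,0,0,0,0.028,0,85],
    [7,0,0,0,0.028,0,85],
    [7,0,0,0,0.028,0,85],
    [7,0,0,0,0.028,0,85],
    [7,0,0,0,0.028,0,85],
    [6,0,0,0,0.028,0,85],
    [0,0,0,0,0,0,85],
  ],
)

```text
t: 7.82
eef_pos: [0.5563, 0.0034, -0.0017]
tool_rot: [0.697, -0.696, 0.121, -0.121]
contact_force: [0.3, -0.1, 0.1]
grip_width: 0.0852
```

```bash
python3 - <<'E'
from h import *
goal((.440,.016),-.004,np.pi/2+.072)
E
```

```text
t 7.83 pos [ 0.5563  0.0034 -0.0017] bay [-92.1 -79.8] jawyaw 1.226 j6 0.35 F [ 0.3 -0.1  0.1]
 tool axes x [ 0.941 -0.338  0.   ] z [0.338 0.941 0.001]
 shift mm [-113.8    2.3  -27.4] world [-116.3   12.6   -2.3] rot [-0.001 -0.417  0.   ]
```

Request:
play_rows(
  moves=[
    [-15,0,0,0,0,0,85],
    [-20,-10,0,0,0,0,60],
    [0,-40,0,0,0.18,0,0],
    [0,-40,0,0,0.18,0,0],
    [0,-10,0,0,0.18,0,0],
    [0,0,0,0,0.18,0,0],
    [0,0,0,0,0.18,0,0],
    [0,0,0,0,0.18,0,0],
    [0,0,0,0,0.18,0,0],
    [0,0,0,0,0.16,0,0],
    [0,0,0,0,0.1,0,0],
    [0,0,0,0,0,0,0],
  ],
)

```text
t: 9.32
eef_pos: [0.5096, 0.0181, 0.101]
tool_rot: [0.407, -0.409, 0.578, -0.577]
contact_force: [-0.3, 0.1, 0.6]
grip_width: -0.0
```

```bash
python3 - <<'E'
from h import *
goal(b2w((-110,-241)),.008,-.345)
im=capture('top');save(im,'t2')
cv2.imwrite('pics/t2c.png',cv2.resize(cv2.convertScaleAbs(im[185:330,165:425,::-1],alpha=1.5),None,fx=3,fy=3,interpolation=cv2.INTER_CUBIC))
E
```

```text
t 9.32 pos [0.5096 0.0181 0.101 ] bay [-139.9  -68.8] jawyaw -0.341 j6 1.95 F [-0.3  0.1  0.6]
 tool axes x [-0.334 -0.943  0.001] z [ 0.943 -0.334 -0.002]
 shift mm [158.5  93.   73.6] world [  16.2 -174.   -93. ] rot [0.002 0.004 0.001]
```

View pics/t2c.png

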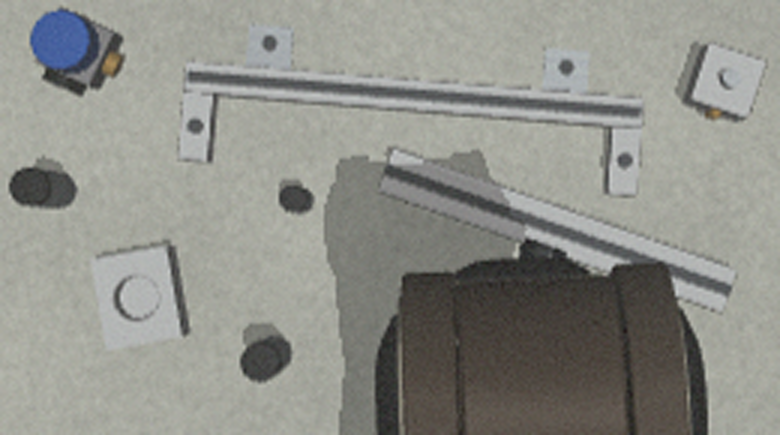

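The bar is slanted, with its left end at crop (386,168) just right of the post (297,197) and its right end at (730,291), clear of the right stop.

```bash
python3 - <<'E'
from h import *
bar([(391,149),(380,188),(736,270),(725,312)])
E
```

```text
barC [ -71.8 -100.9] yaw -0.269 len 239.5 L [-39.9  14.5] R [-103.6 -216.3]
```

Request:
play_rows(
  moves=[
    [40,0,18,0,0,0,0],
    [40,0,18,0,0,0,0],
    [40,0,19,0,0,0,0],
    [39,0,19,0,0,0,0],
    [0,25,0,0,0,0,0],
    [0,0,0,0,0,0,0],
  ],
)

```text
t: 10.12
eef_pos: [0.5261, -0.1604, 0.0759]
tool_rot: [0.412, -0.413, 0.575, -0.574]
contact_force: [-0.8, 0.7, 0.6]
grip_width: 0.0002
```

```bash
python3 - <<'E'
from h import *
goal(b2w((-110,-241)),.008,-.348)
E
```

```text
t 10.12 pos [ 0.5261 -0.1604  0.0759] bay [-109.4 -245.5] jawyaw -0.326 j6 1.6 F [-0.8  0.7  0.6]
 tool axes x [-0.32  -0.947  0.001] z [ 0.947 -0.32  -0.   ]
 shift mm [-4.2 67.9 -1.6] world [ -0.2   4.5 -67.9] rot [0.    0.022 0.001]
```

Request:
play_rows(
  moves=[
    [-2,25,-1,0,0.022,0,0],
    [0,25,0,0,0,0,0],
    [0,13,0,0,0,0,0],
    [0,3,0,0,0,0,0],
    [0,0,0,0,0,0,0],
  ],
)

```text
t: 10.75
eef_pos: [0.5279, -0.1569, 0.0132]
tool_rot: [-0.409, 0.407, -0.576, 0.579]
contact_force: [-0.3, 0.8, -1.3]
grip_width: -0.0003
```

```bash
python3 - <<'E'
from h import *
u=np.array([.266,.964])
goal(b2w(np.array([-71.8,-100.9])-131*u),.010,-.348)
E
```

```text
t 10.75 pos [ 0.5279 -0.1569  0.0132] bay [-107.9 -241.9] jawyaw -0.342 j6 1.62 F [-0.3  0.8 -1.3]
 tool axes x [-0.335 -0.942  0.   ] z [ 0.942 -0.335  0.005]
 shift mm [-14.5   3.2  -2.7] world [ 2.4 14.5 -3.2] rot [-0.005  0.006  0.   ]
```

Request:
play_rows(
  moves=[
    [-6,2,-3,0,0.006,0,0],
    [-6,0,0,0,0,0,0],
    [-6,0,0,0,0,0,0],
    [-6,0,0,0,0,0,0],
    [-6,0,0,0,0,0,0],
    [-6,0,0,0,0,0,0],
    [-6,0,0,0,0,0,0],
    [-6,0,0,0,0,0,0],
    [-6,0,0,0,0,0,0],
    [-6,0,0,0,0,0,0],
    [0,0,0,0,0,0,0],
  ],
)

```text
t: 12.12
eef_pos: [0.548, -0.0957, 0.0131]
tool_rot: [-0.407, 0.405, -0.576, 0.582]
contact_force: [-0.2, 0.2, 0.3]
grip_width: 0.0
```

```bash
python3 - <<'E'
from h import *
goal(b2w((-48,9)-131*np.array([.266,.964])),.010,-.348)
im=capture('top');save(im,'t3')
cv2.imwrite('pics/t3c.png',cv2.resize(cv2.convertScaleAbs(im[185:330,165:425,::-1],alpha=1.5),None,fx=3,fy=3,interpolation=cv2.INTER_CUBIC))
E
```

```text
t 12.12 pos [ 0.548  -0.0957  0.0131] bay [ -92.6 -179.3] jawyaw -0.348 j6 1.75 F [-0.2  0.2  0.3]
 tool axes x [-0.341 -0.94   0.001] z [ 0.94  -0.341  0.008]
 shift mm [-62.4   3.   -7. ] world [14.7 61.1 -3.1] rot [-0.008  0.     0.001]
```

View pics/t3c.png

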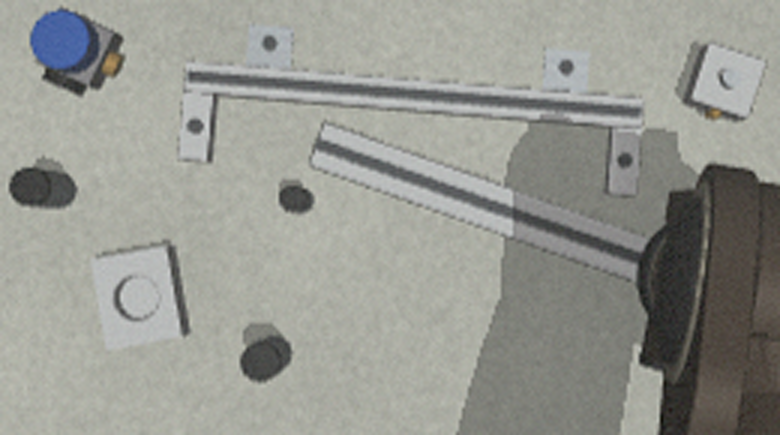

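The bar's left end, at crop (317,143), is sliding on cleanly between the post (297,197) and the rail, and the slant is kept.

```bash
python3 - <<'E'
from h import *
f=lambda u,v:w2b(ray('top',(u/3+165,v/3+185),.03))
a,b,c,d=f(323,122),f(311,164),f(512,190),f(512,236)
print(a,b,c,d); print('edge slopes',np.arctan2(*(a-c)),np.arctan2(*(b-d)))
L=(a+b)/2;print(L, 'post', w2b((.595,.1505)))
C=L-120*np.array([.27,.963]);print(C)
E
```

```text
[-12.44231417  57.64977378] [-40.48680324  63.41779387] [-48.00681925 -69.10456013] [-78.03789228 -71.23678159]
edge slopes 0.273544803566601 0.2719603238559985
[-26.46455871  60.53378382] post [-65.21727  69.87357]
[-58.86455871 -55.02621618]
```

Request:
play_rows(
  moves=[
    [-6,2,0,0,0,0,0],
    [-6,0,0,0,0,0,0],
    [-6,0,0,0,0,0,0],
    [-6,0,0,0,0,0,0],
    [-6,0,0,0,0,0,0],
    [-6,0,0,0,0,0,0],
    [-6,0,-1.6,0,0,0,0],
    [-6,0,-1.6,0,0,0,0],
    [-6,0,-1.6,0,0,0,0],
    [0,0,0,0,0,0,0],
  ],
)

```text
t: 13.42
eef_pos: [0.5629, -0.0402, 0.011]
tool_rot: [-0.407, 0.404, -0.576, 0.582]
contact_force: [0.4, 0.2, 0.0]
grip_width: 0.0001
```

```bash
python3 - <<'E'
from h import *
goal(b2w((-48,9)-131*np.array([.266,.964])),.010,-.348)
im=capture('top');save(im,'t4')
cv2.imwrite('pics/t4c.png',cv2.resize(cv2.convertScaleAbs(im[185:330,165:425,::-1],alpha=1.5),None,fx=3,fy=3,interpolation=cv2.INTER_CUBIC))
E
```

```text
t 13.43 pos [ 0.5629 -0.0402  0.011 ] bay [ -82.2 -122.7] jawyaw -0.348 j6 1.85 F [0.4 0.2 0. ]
 tool axes x [-0.341 -0.94   0.002] z [ 0.94  -0.341  0.009]
 shift mm [-5.1  1.  -2.1] world [-0.2  5.5 -1. ] rot [-0.009 -0.     0.002]
```

View pics/t4c.png

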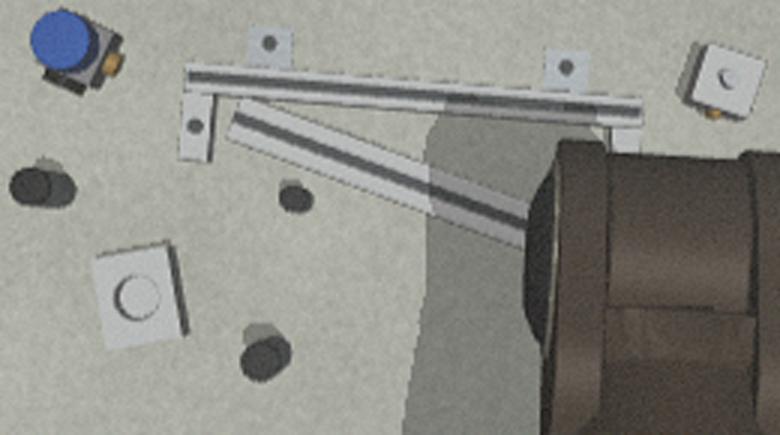

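The left end, at crop (235,117), is behind the post at the left stop with its corner on the rail, and the right end is still outside. Next I'll retreat, re-orient with open fingers, and swing the right end in.

Request:
play_rows(
  moves=[
    [18,0,0,0,0,0,0],
    [6,-30,0,0,0,0,0],
    [0,-45,-10,0,0,0,0],
    [0,-20,-20,0,-0.18,0,85],
    [0,0,0,0,-0.18,0,85],
    [0,0,0,0,-0.18,0,85],
    [0,0,0,0,-0.18,0,85],
    [0,0,0,0,-0.18,0,85],
    [0,0,0,0,-0.18,0,85],
    [0,0,0,0,-0.18,0,85],
    [0,0,0,0,-0.18,0,85],
    [0,0,0,0,-0.18,0,85],
  ],
)

```text
t: 14.98
eef_pos: [0.5185, -0.064, 0.1079]
tool_rot: [-0.701, 0.702, -0.088, 0.092]
contact_force: [0.0, 0.8, -0.5]
grip_width: 0.085
```

Request:
play_rows(
  moves=[
    [0,0,0,0,-0.18,0,85],
    [0,0,0,0,0,0,85],
  ],
)

```text
t: 15.22
eef_pos: [0.5175, -0.0659, 0.1077]
tool_rot: [-0.706, 0.708, -0.024, 0.027]
contact_force: [0.4, -0.3, 0.2]
grip_width: 0.0849
```

```bash
python3 - <<'E'
from h import *
goal(b2w((-118,-40)),-.003,1.492)
E
```

```text
t 15.22 pos [ 0.5175 -0.0659  0.1077] bay [-125.4 -152. ] jawyaw 1.499 j6 -0.05 F [ 0.4 -0.3  0.2]
 tool axes x [ 0.997 -0.072  0.004] z [ 0.072  0.997 -0.002]
 shift mm [  7.7 110.4 112.2] world [  16.2  111.  -110.7] rot [0.002 0.007 0.004]
```

Request:
play_rows(
  moves=[
    [3,0,38,0,0,0,85],
    [2,0,38,0,0,0,85],
    [0,0,36,0,0,0,85],
    [0,40,0,0,0,0,85],
    [0,40,0,0,0,0,85],
    [0,25,0,0,0,0,85],
    [0,5,0,0,0,0,85],
    [0,0,0,0,0,0,85],
  ],
)

```text
t: 16.23
eef_pos: [0.5325, 0.044, -0.0041]
tool_rot: [-0.705, 0.707, -0.034, 0.04]
contact_force: [-0.2, 0.1, 0.2]
grip_width: 0.0852
```

```bash
python3 - <<'E'
from h import *
goal(b2w((-40,-40)),-.003,1.492)
E
```

```text
t 16.23 pos [ 0.5325  0.044  -0.0041] bay [-119.1  -41.2] jawyaw 1.466 j6 0.19 F [-0.2  0.1  0.2]
 tool axes x [ 0.994 -0.105  0.008] z [ 0.105  0.995 -0.001]
 shift mm [79.1 -0.5  3.2] world [79.  -5.   1.1] rot [ 0.002 -0.026  0.007]
```

Request:
play_rows(
  moves=[
    [5,0,0,0,-0.026,0.007,85],
    [6,0,0,0,0,0,85],
    [6,0,0,0,0,0,85],
    [6,0,0,0,0,0,85],
    [6,0,0,0,0,0,85],
    [6,0,0,0,0,0,85],
    [6,0,0,0,0,0,85],
    [6,0,0,0,0,0,85],
    [6,0,0,0,0,0,85],
    [6,0,0,0,0,0,85],
    [5,0,0,0,0,0,85],
    [0,0,0,0,0,0,85],
  ],
)

```text
t: 17.73
eef_pos: [0.6032, 0.0381, -0.0007]
tool_rot: [-0.706, 0.707, -0.026, 0.03]
contact_force: [-0.9, -0.0, -0.4]
grip_width: 0.0845
```

```bash
python3 - <<'E'
from h import *
goal(b2w((-40,-40)),-.003,1.492)
im=capture('top');save(im,'t5')
cv2.imwrite('pics/t5c.png',cv2.resize(cv2.convertScaleAbs(im[185:330,165:425,::-1],alpha=1.5),None,fx=3,fy=3,interpolation=cv2.INTER_CUBIC))
E
```

```text
t 17.73 pos [ 0.6032  0.0381 -0.0007] bay [-48.2 -41.5] jawyaw 1.491 j6 0.14 F [-0.9 -0.  -0.4]
 tool axes x [ 0.997 -0.079  0.005] z [ 0.079  0.997 -0.001]
 shift mm [8.2 2.3 1.5] world [ 8.3  0.9 -2.3] rot [ 0.001 -0.001  0.005]
```

View pics/t5c.png

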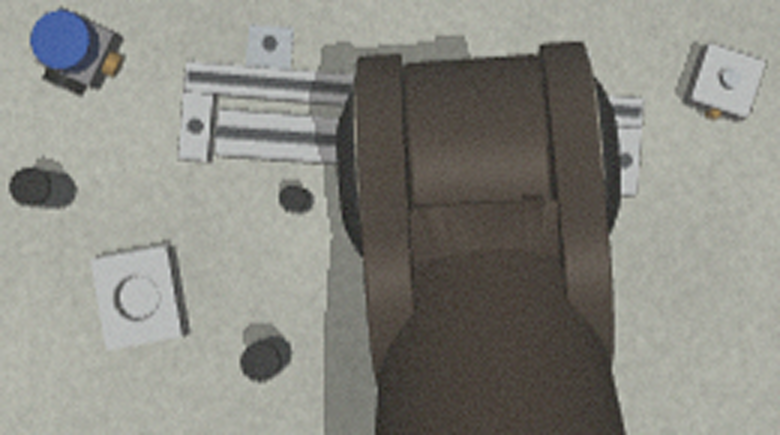

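The bar now lies roughly parallel inside the bay, but its left part at crop (216,110–157) is still off the rail and near the left stop.

```bash
python3 - <<'E'
from h import *
f=lambda u,v:np.round(w2b(ray('top',(u/3+165,v/3+185),.03)),1)
print(f(216,110),f(216,157),f(335,116),f(335,162))
goal(b2w((-60,-4)),-.003,1.492)
E
```

```text
[ -9.6 128.2] [-40.4 125.8] [-7.9 50.1] [-38.   47.8]
t 17.77 pos [ 0.603   0.0382 -0.0007] bay [-48.4 -41.5] jawyaw 1.492 j6 0.14 F [0.  1.2 0. ]
 tool axes x [ 0.997 -0.079  0.004] z [ 0.079  0.997 -0.001]
 shift mm [-11.7   2.2  37.5] world [-8.6 38.3 -2.3] rot [ 0.001 -0.     0.004]
```

Request:
play_rows(
  moves=[
    [-8,0,0,0,0,0,85],
    [0,0,16,0,0,0,85],
    [0,2,15,0,0,0,85],
    [4,0,0,0,0,0,85],
    [4,0,0,0,0,0,85],
    [4,0,0,0,0,0,85],
    [3,0,0,0,0,0,85],
    [0,0,0,0,0,0,85],
  ],
)

```text
t: 18.77
eef_pos: [0.6101, 0.0714, -0.0024]
tool_rot: [-0.704, 0.709, -0.026, 0.028]
contact_force: [0.4, -0.9, 0.5]
grip_width: 0.0846
```

Request:
play_rows(
  moves=[
    [2,0,0,0,0,0,85],
    [2,0,0,0,0,0,85],
    [0,0,0,0,0,0,85],
  ],
)

```text
t: 19.15
eef_pos: [0.6137, 0.0717, -0.0027]
tool_rot: [-0.704, 0.709, -0.027, 0.027]
contact_force: [-0.4, -0.8, -0.1]
grip_width: 0.0848
```

```bash
python3 - <<'E'
from h import *
goal(b2w((-40,-10)),-.003,1.492)
E
```

```text
t 19.15 pos [ 0.6137  0.0717 -0.0027] bay [-40.4  -7.2] jawyaw 1.495 j6 0.2 F [-0.4 -0.8 -0.1]
 tool axes x [ 0.997 -0.076  0.001] z [ 0.076  0.997 -0.007]
 shift mm [ 0.4  0.4 -2.8] world [ 0.2 -2.9 -0.3] rot [0.007 0.003 0.001]
```

Nominally home. I'll press on in 1 mm steps until the force shows rail contact.

Request:
play_rows(
  moves=[
    [1,0,0,0,0,0,85],
    [1,0,0,0,0,0,85],
    [0,0,0,0,0,0,85],
  ],
)

```text
t: 19.52
eef_pos: [0.6143, 0.0717, -0.0027]
tool_rot: [-0.704, 0.709, -0.028, 0.026]
contact_force: [-1.9, 0.6, 0.7]
grip_width: 0.0848
```

Request:
play_rows(
  moves=[
    [1,0,0,0,0,0,85],
    [1,0,0,0,0,0,85],
  ],
)

```text
t: 19.77
eef_pos: [0.6143, 0.0717, -0.0027]
tool_rot: [-0.704, 0.709, -0.029, 0.025]
contact_force: [-7.8, 1.6, 5.5]
grip_width: 0.0852
```

Force rises to 8 N and the tool stalls, so the bar is on the rail. Backing off to check.

Request:
play_rows(
  moves=[
    [-4,0,0,0,0,0,85],
    [-10,0,0,0,0,0,85],
    [-10,0,0,0,0,0,85],
    [-10,-40,0,0,0,0,85],
    [-40,-40,0,0,0,0,85],
    [-50,-20,0,0,0,0,85],
    [-50,0,0,0,0,0,85],
    [-50,0,0,0,0,0,85],
    [0,0,0,0,0,0,85],
  ],
)

```text
t: 20.9
eef_pos: [0.3906, 0.0894, 0.1005]
tool_rot: [-0.704, 0.709, -0.024, 0.032]
contact_force: [-0.1, 1.2, -0.4]
grip_width: 0.0855
```

```bash
python3 - <<'E'
from h import *
im=capture('top');save(im,'t6')
cv2.imwrite('pics/t6c.png',cv2.resize(cv2.convertScaleAbs(im[185:330,165:425,::-1],alpha=1.5),None,fx=3,fy=3,interpolation=cv2.INTER_CUBIC))
E
```

```text
(no output)
```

View pics/t6c.png

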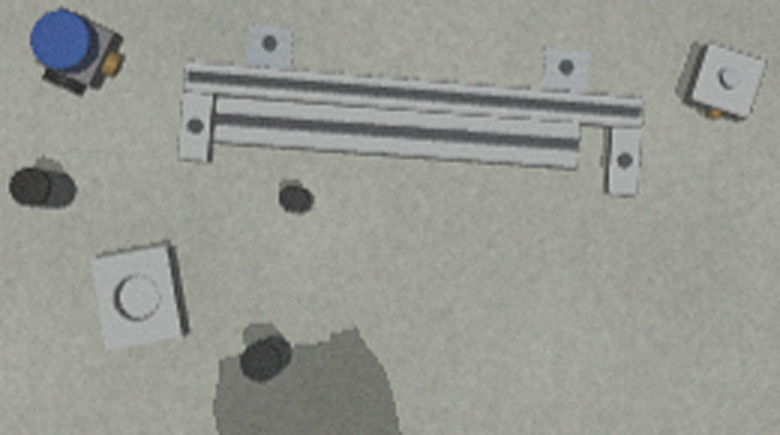

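```bash
python3 - <<'E'
from h import *
bar([(216,97),(214,143),(579,122),(578,168)])
f=lambda p,z:ray('top',(p[0]/3+165,p[1]/3+185),z)[:2]
# rail axis from its slot line (mid of dark slot) and bar slot line, sampled by dark centroid
im=cv2.imread('pics/t6.png',0).astype(float)
def slot(u,v0,v1):
    c=im[v0:v1,u];w=np.clip(85-c,0,None);return (w*np.arange(v0,v1)).sum()/w.sum()
for u in (245,270,290,310,330,350):
    fr=(u-232)/(362-232)
    vr=210+fr*0+ (u-228)*.07; vb=224+(u-237)*.07
    a=slot(u,int(vr)-3,int(vr)+5);b=slot(u,int(vb)-3,int(vb)+5)
    A=w2b(ray('top',(u,a),.025));B=w2b(ray('top',(u,b),.03));print(u,round(a,1),round(b,1),'rail slot x',A.round(1),'bar slot x',B.round(1),'sep',round(A[0]-B[0],1))
E
```

```text
barC [-15.8   8.9] yaw 0.003 len 238.8 L [-16.2 128.3] R [ -15.4 -110.5]
245 211.2 224.5 rail slot x [ 12.4 114.7] bar slot x [-14.  112.1] sep 26.4
270 213.1 226.4 rail slot x [12.2 65.2] bar slot x [-14.2  62.8] sep 26.5
290 215.1 228.1 rail slot x [11.2 25.5] bar slot x [-14.7  23.3] sep 25.9
310 216.3 229.3 rail slot x [ 11.7 -14.1] bar slot x [-14.3 -16.1] sep 26.0
330 218.0 230.8 rail slot x [ 11.2 -53.8] bar slot x [-14.4 -55.5] sep 25.6
350 219.7 232.0 rail slot x [ 10.7 -93.5] bar slot x [-14. -95.] sep 24.7
```

```bash
python3 -c "
from cell import *
print(sign_off(), read_state()['t'])"
```

```text
the job is handed in; nothing more can be done
the job is handed in; nothing more can be done
```

The bar is home in the bay and the job is handed in at about 21 s of the 67 s allowed; no verdict was reported. I turned and pushed it forward with open fingers, slid it lengthwise by its right end so the left end went behind the smallest post, swung the right end in, then pressed it onto the rail. At the rail the tool stalled at about 8 N.

- **Left end in first:** the picture after the slide showed the left end behind the post, at about y = 116 mm in the bay frame. The right end was still outside the mouth, at about x = −80 mm.
- **Final position:** in the bay frame the left end is at about (−16, 128) mm and the right end at about (−15, −111) mm. The yaw against the rail is 0.003 rad.
- **Small disagreement:** a second check, comparing the slot lines of the rail and the bar, suggests a gap of about 1.5 mm at the left and none at the right. Both are well within the 6 mm limit.
- **Bystanders:** the block, regulator and air cylinder look unmoved in the last picture.
- **Not measured:** I did not measure the bar's height or tilt. It was only pushed along the table.

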